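# Pull out and lock the packing bench's length stop, then set the carton against it

## Robot

A 6-joint arm with a two-finger parallel gripper is mounted at the origin on the work surface. World frame = base frame: x ahead of the robot, y to its left, z up, the work surface at z = 0. Lengths are in m, angles in rad, forces in N, time in s.
With the tool pointing down it reaches from about 0.4 to 0.825 m from the base axis. Payload 7 kg.
Tool frame: the origin (TCP) lies between the finger pads; the fingertips stand 17 mm ahead of it and the grasp point (between the pads) lies 2 mm behind it; x points along the fingers, z is the direction in which the jaws open and shut, and the axes are right-handed (so a half turn about x gives the same grasp; the last joint's range is limited). The gripper opens to 88 mm and grips with 3 to 60 N. Pads are 19 mm wide; open, the fingers measure 130 mm over their backs; the gripper's body (78 mm by 193 mm) begins 47 mm behind the grasp point.
Start: joints at [1.533, 0.359, 0.012, 0, -1.224, -0.288], TCP at [0.216, 0.639, 0.244] pointing down, gripper open.
Joint ranges: [-3.07, 3.07], [-1.43, 2.12], [-1.02, 1.25], [-3.03, 1.67], [-3.05, -0], [-3.03, 3.03]. Speed limits (rad/s): [2.39, 2.39, 3.01, 3.14, 3.14, 3.14].

## Interface

Orientations are given as [roll, pitch, yaw] about the fixed x, y, z axes, in that order (R = Rz(yaw) Ry(pitch) Rx(roll)).
In Python, from station import * gives the robot as it stands.
- The arm moves only by the tool step_arm, never from a script. Its argument "deltas" is a list of rows, each a list of 5 numbers: the shift along the tool's x, y, z in cm, then the turn about the tool's x in degrees, then the closure, from 0 (fully open) to 1 (shut). In form: [[dx, dy, dz, roll, fingers], ...]. A call has exactly 10 rows; each row is the pose to reach, as a shift and turn from the pose commanded when the call began, along the tool's axes at that moment; what a row does not reach only later rows make up. A row lasts 1/12 s, in which the tool goes at most 41.7 mm and 7.16 degrees, less where a joint would pass 70% of its speed; a pose out of reach is approached as far as the arm can. A call with a gripper value outside its range is refused whole. The fingers move at their own pace and stop on an object; "squeeze" is the grip in N (left out, the last holds). Time passes only in rows, so rows that repeat a pose let the fingers close, or fill a call up. It gives the time, the measured TCP pose, the force and the opening at its end, in the units of the state.
- get_state(): the state, without advancing time (a new reading comes with each control period).
- grab_frame(name): name is "side" or "top"; returns a dict with "pixels" (384x512x3 uint8, red, green, blue), "range_z" (384x512 float32, m along the optical axis (not along the pixel's ray), 0 where there is no reading), "fx", "fy", "cx", "cy" (pixels), "k1" (the pictures are not rectified: a ray, as slopes to the right and down, at radius r is drawn at 1 + k1 r^2 times it, then the intrinsics apply), "view" (4x4, takes a point from world to camera coordinates). Camera axes: x right, y down, z forward; pixel columns grow to the right and rows downward; lengths in m; the calibration is good to about 2 mm. A picture is of the moment at which its call begins.
- job_done(): hands the job in, once; it reports no verdict.
Trained networks look in the newest picture that a camera, given by its name, has taken for a name from the list of things; names that differ only in an ending like _2 or _b are one class to them, and where a whole thing is asked for, a point or a joint stands for the part that bears it (a point fixed in the world has none). Each returns a list of dicts, best first, with "conf" (0 to 1); they miss things now and then, are a little off and sometimes report something else, mostly with a low value. They report only what shows in the picture. A call takes as long as a camera call.
- boxes_of(thing, camera): "extent" ([left, top, right, bottom] in pixels, round what is visible of it).
- masks_of(thing, camera): "mask" (384x512 bool, what is visible of it) and "extent" ([left, top, right, bottom] in pixels, round what is visible of it).
The state is a dict: "t": time; "q": joint angles; "qd": joint speeds; "joint_efforts": joint torques, N m; "eef_pos": TCP position; "ee_rot": TCP orientation; "force": force on the tool from outside, world axes, zero at the start; "moment": the same for the moment, N m; "width": finger opening in m.
Only numpy, scipy, OpenCV 4.12 (cv2) and the standard library are available. Lean on these libraries where they do the work, as an engineer would, in place of code of your own. Each camera call takes 0.05 s, during which the arm holds its last target.

## Task

Pull the yellow stop plate of the telescoping length stop out of its tube until the orange lock button clicks up through the window in the blue sleeve; where it clicks has to be felt or seen, so stop there and do not force the bar against its lock. Then gently slide the closed carton along the bench, beside the tube, until it sits squarely with its end flat against the middle of the locked stop plate. Leave the other things on the bench where they are.

Things in the scene. Friction and masses are not known exactly. Their poses are not given: they have to be found in the camera images.
- gauge: Fixed steel tube on the bench, 40 mm wide, 38 high, local x -275 to -75 mm. Origin on the bench; local x is the pull-out direction, y points to the carton's side, z up. Round its front end sits a blue sleeve, 140 long, 48 wide, 40 high, its middle (and the 16 mm window in its roof) untracked, anywhere from x = -55 to -15. The plate stays at least 45 mm from the sleeve: room for a finger.
- stop_bar (a joint): How far the aluminium bar (28 mm wide, 6 to 26 above the bench) is out of the tube, m, along gauge x. Starts at 0 to 0.03; locks at 0.11 to 0.15, depending on the sleeve. Friction about 5 N plus 15 N per m/s; no spring back. Locked, it has 2 mm of play either way, then resistance rises steadily; over 45 N from the robot on bar or plate counts as forcing it.
- lock_button (a joint): How far the orange lock button (12 mm across) on top of the bar stands up, m: about 0 while held down under the roof of tube or sleeve, 0.010 once it has clicked out through the window (4 mm above the sleeve). Its own spring (3 to 5 N) lifts it as soon as it is under the window; nothing need press it.
- stop_face (a point): On the inner face (towards the tube) of the yellow stop plate, above the bar's centre line, 52 mm above the bench. Axes as the gauge. The plate sits square on the bar's end on a rubber buffer (yields 0.4 mm per N along x), 8 mm thick (to local +x), from 30 mm on this point's -y side to 140 mm on its +y side, 5 to 76 mm above the bench. Push it here to pull the bar out.
- stop_middle (a point): Point on the same inner face of the stop plate where the middle of the carton's end is to rest: 90 mm to the local +y side of the bar's centre line, 40 mm above the bench. Axes as the gauge.
- carton_center (a point): Centre of the closed cardboard carton, 120 mm long (its x, roughly along the gauge's x), 90 mm wide (its y), 80 mm high, 0.25 to 0.5 kg, loose on the bench, beside the tube. Its +x end is the one to set against the plate.
- mug_mid (a point): Bystander: white mug, 76 mm across, 90 high with a handle; its centre, half-way up.
- tape_roll_mid (a point): Bystander: amber roll of tape lying flat, 96 mm across, 48 high; its centre.
- marker_mid (a point): Bystander: white and blue marker pen, 130 mm long, 16 thick, lying down; its centre.
- cleaner_mid (a point): Bystander: white spray-cleaner bottle with a red cap, 68 mm across, 120 high; its centre.
- grease_pot_mid (a point): Bystander: white and green pot with a lid, 80 mm across, 85 high; its centre.
- stapler_mid (a point): Bystander: red stapler, 130 x 32 x 45 mm; its centre.

How it is judged:
By the outcome, as a careful person would: the job done as asked, in the order asked, and still so for the second after the job is handed in, with the robot touching nothing.
It also fails if it takes over 51 s, if anything falls off the work surface, if the arm or the gripper's body presses on something with over 40 N, if the wrist force passes 120 N, or if a joint passes its speed limit or range.

## Working session

There is one attempt and no reset: what is moved stays moved. The work goes in short steps, Python scripts to look and compute and a tool call to move; the robot and the scene stay as the last step left them, time stands still between calls to the robot, and variables do not carry over. Pictures are saved under pics/ and viewed, and the job is handed in when it is done.

Besides the shell and the picture viewer there is one more tool, called after "Request:" as name([rows], argument=value, ...), one row to a line, values as JSON. step_arm: Moves the arm, as the interface text tells. Its arguments: {"type":"object","properties":{"deltas":{"type":"array"},"squeeze":{"type":"number"}},"required":["deltas"]}

```bash
mkdir -p pics
cat > h.py <<'E'
from station import *
import numpy as np, cv2
def save(f,n): cv2.imwrite('pics/'+n,cv2.cvtColor(f['pixels'],cv2.COLOR_RGB2BGR))
def pts(f):
    K=np.array([[f['fx'],0,f['cx']],[0,f['fy'],f['cy']],[0,0,1.]])
    h,w=f['range_z'].shape
    u,v=np.meshgrid(np.arange(w),np.arange(h))
    uv=np.stack([u,v],-1).reshape(-1,1,2).astype(np.float64)
    n=cv2.undistortPoints(uv,K,np.array([f['k1'],0,0,0,0.])).reshape(h,w,2)
    z=f['range_z'].astype(float)
    pc=np.stack([n[...,0]*z,n[...,1]*z,z,np.ones_like(z)],-1)
    P=pc@np.linalg.inv(np.array(f['view'])).T
    P=P[...,:3]; P[z==0]=np.nan
    return P
def ray_at_z(f,u,v,zw):
    K=np.array([[f['fx'],0,f['cx']],[0,f['fy'],f['cy']],[0,0,1.]])
    n=cv2.undistortPoints(np.array([[[u,v]]],float),K,np.array([f['k1'],0,0,0,0.])).reshape(2)
    T=np.linalg.inv(np.array(f['view'])); o=T[:3,3]; d=T[:3,:3]@np.array([n[0],n[1],1])
    return o+d*(zw-o[2])/d[2]
E
python3 - <<'E'
from h import *
s=get_state(); print({k:np.round(v,3) for k,v in s.items()})
import pickle
for c in('side','top'):
    f=grab_frame(c); save(f,c+'0.png'); pickle.dump(f,open(c+'0.pkl','wb'))
    print(c,f['fx'],f['k1'],np.round(f['view'],3).tolist())
    for t in ['gauge','stop_bar','lock_button','stop_face','carton_center','mug_mid','tape_roll_mid','marker_mid','cleaner_mid','grease_pot_mid','stapler_mid']:
        print(t,[(round(b['conf'],2),np.round(b['extent']).astype(int).tolist()) for b in boxes_of(t,c)[:2]])
E
```

```text
{'t': np.float64(0.0), 'q': array([ 1.533,  0.359,  0.011, -0.   , -1.224, -0.288]), 'qd': array([ 0.   , -0.   ,  0.   , -0.002, -0.   ,  0.   ]), 'joint_efforts': array([ 0.0000e+00, -5.8273e+01,  2.9306e+01,  6.9970e+00,  7.0000e-03,
       -0.0000e+00]), 'eef_pos': array([0.216, 0.639, 0.243]), 'ee_rot': array([ 0.096,  1.569, -1.801]), 'force': array([-0.024, -0.651,  1.044]), 'moment': array([ 0.022, -0.02 , -0.044]), 'width': np.float64(0.087)}
side 417.60729973546404 -0.01874956666781496 [[0.985, -0.175, 0.004, -0.522], [-0.096, -0.56, -0.823, 0.097], [0.146, 0.81, -0.568, 1.178], [0.0, 0.0, 0.0, 1.0]]
gauge [(0.77, [214, 180, 283, 297])]
stop_bar [(0.9, [213, 178, 272, 203])]
lock_button []
stop_face [(0.56, [214, 178, 274, 202]), (0.39, [291, 227, 331, 262])]
carton_center [(0.56, [214, 200, 251, 254]), (0.48, [212, 179, 276, 200])]
mug_mid [(0.7, [284, 157, 310, 196])]
tape_roll_mid [(0.73, [293, 225, 333, 261])]
marker_mid [(0.67, [190, 213, 194, 242])]
cleaner_mid [(0.9, [281, 271, 316, 327]), (0.45, [295, 226, 332, 263])]
grease_pot_mid [(0.93, [289, 186, 319, 227]), (0.7, [217, 180, 270, 200])]
stapler_mid [(0.74, [214, 127, 250, 142]), (0.45, [292, 186, 320, 223])]
top 406.8393180777295 -0.06851465562680067 [[-0.028, -1.0, -0.007, 0.019], [-0.997, 0.029, -0.073, 0.526], [0.073, 0.005, -0.997, 1.062], [0.0, 0.0, 0.0, 1.0]]
gauge [(0.93, [235, 156, 390, 225])]
stop_bar [(0.78, [232, 158, 306, 226])]
lock_button []
stop_face [(0.78, [238, 158, 249, 226])]
carton_center [(0.94, [286, 192, 335, 230])]
mug_mid [(0.86, [205, 108, 249, 144])]
tape_roll_mid [(0.79, [316, 114, 354, 156]), (0.65, [240, 159, 250, 224])]
marker_mid [(0.85, [265, 252, 311, 261])]
cleaner_mid [(0.83, [397, 155, 433, 186])]
grease_pot_mid [(0.82, [268, 110, 300, 147])]
stapler_mid [(0.6, [81, 170, 112, 221]), (0.19, [287, 193, 334, 230])]
```

View pics/top0.png

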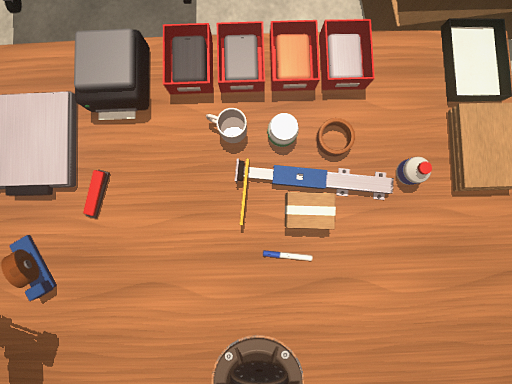

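View pics/side0.png

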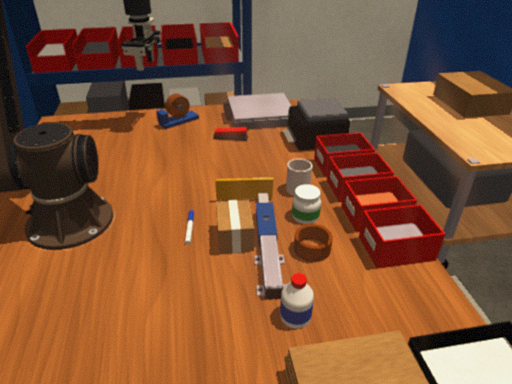

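Run:
```python
import pickle
from h import *
f=pickle.load(open('top0.pkl','rb')); P=pts(f); px=f['pixels'].astype(int)
hsv=cv2.cvtColor(f['pixels'],cv2.COLOR_RGB2HSV)
def stat(n,m):
    Q=P[m]; Q=Q[~np.isnan(Q).any(1)]; print(n,len(Q),np.round(np.percentile(Q,[1,50,99],axis=0),3).tolist())
    r=cv2.minAreaRect(Q[:,:2].astype(np.float32)*1000); print('   rect mm',np.round(r[0],1),np.round(r[1],1),round(r[2],1))
z=P[...,2]
reg=np.zeros(z.shape,bool); reg[150:235,225:400]=1
H,S,V=hsv[...,0],hsv[...,1],hsv[...,2]
stat('yellow',reg&(H>20)&(H<35)&(S>120)&(V>120)&(z>.06))
stat('blue',reg&(H>95)&(H<130)&(S>100)&(z>.03))
r2=np.zeros(z.shape,bool); r2[188:235,280:340]=1
stat('carton',r2&(z>.07)&(z<.09))
cv2.imwrite('pics/top0z.png',cv2.resize(cv2.cvtColor(f['pixels'],cv2.COLOR_RGB2BGR)[95:270,190:440],None,fx=3,fy=3,interpolation=cv2.INTER_CUBIC))
g=pickle.load(open('side0.pkl','rb'))
cv2.imwrite('pics/side0z.png',cv2.resize(cv2.cvtColor(g['pixels'],cv2.COLOR_RGB2BGR)[120:310,180:345],None,fx=3,fy=3,interpolation=cv2.INTER_CUBIC))
```

```text
yellow 150 [[0.419, 0.008, 0.072], [0.501, 0.02, 0.077], [0.581, 0.032, 0.08]]
   rect mm [500.3  19.6] [  6.4 164.7] 83.0
blue 907 [[0.51, -0.192, 0.037], [0.537, -0.126, 0.041], [0.566, -0.058, 0.045]]
   rect mm [ 537.3 -125. ] [137.7  47.3] 82.8
carton 1711 [[0.404, -0.204, 0.076], [0.449, -0.145, 0.081], [0.494, -0.086, 0.085]]
   rect mm [ 448.8 -145.1] [118.3  90.2] 86.9
```

View pics/top0z.png

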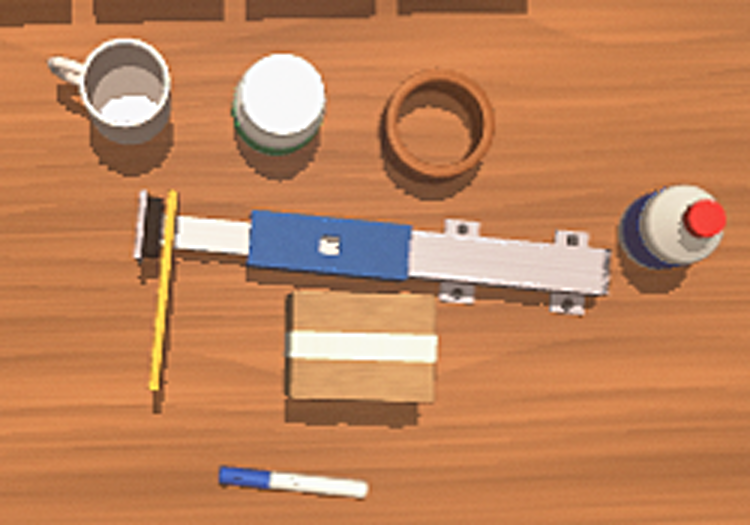

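View pics/side0z.png

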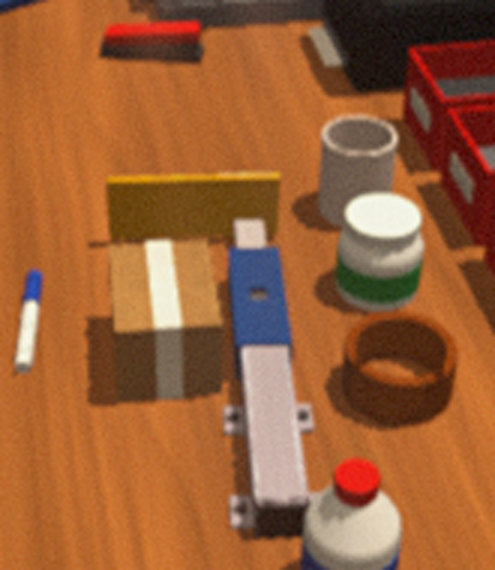

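The top view shows the yellow plate at about (244,193) and the blue sleeve at (300,177) with an empty window. The carton is at (310,211), and the marker, mug, pot, roll and bottle are all clear of the pull line. Next I'll refine the geometry and work out the moves.

```bash
cat >> h.py <<'E'
from scipy.spatial.transform import Rotation as Rn
TH=np.radians(82.9); EX=np.array([np.cos(TH),np.sin(TH),0]); EY=np.array([-np.sin(TH),np.cos(TH),0])
def masks(f,P):
    hsv=cv2.cvtColor(f['pixels'],cv2.COLOR_RGB2HSV); H,S,V=hsv[...,0],hsv[...,1],hsv[...,2]; z=P[...,2]
    ok=(P[...,0]>.36)&(P[...,0]<.62)&(P[...,1]>-.36)&(P[...,1]<.24)
    return dict(yellow=ok&(H>20)&(H<35)&(S>120)&(V>100)&(z>.062),blue=ok&(H>95)&(H<130)&(S>100)&(z>.03)&(z<.05)&(P[...,0]>.48),
      carton=ok&(z>.072)&(z<.09)&(P[...,0]<.515)&~((H>20)&(H<35)&(S>150)))
def go(pos,yawz=None,s=None):
    """deltas to bring TCP to pos, with tool z (jaw dir) along world angle yawz (deg)"""
    s=s or get_state(); R=Rn.from_euler('xyz',s['ee_rot']).as_matrix()
    d=R.T@(np.array(pos)-s['eef_pos'])*100
    out=None
    if yawz is not None:
        t=R.T@np.array([np.cos(np.radians(yawz)),np.sin(np.radians(yawz)),0])
        a=np.degrees(np.arctan2(-t[1],t[2])); out=[(a+180)%360-180,(a+360)%360-180]
    print('pos',np.round(s['eef_pos'],4),'R',np.round(R,2).tolist(),'d(cm)',np.round(d,2),'roll',np.round(out,1) if out else None)
E
python3 - <<'E'
import pickle
from h import *
for c in('top','side'):
    f=pickle.load(open(c+'0.pkl','rb')); P=pts(f)
    for n,m in masks(f,P).items():
        Q=P[m]; r=cv2.minAreaRect(Q[:,:2].astype(np.float32)*1000); print(c,n,len(Q),np.round(r[0],1),np.round(r[1],1),round(r[2],1),'zmed',np.round(np.median(Q[:,2]),3))
    for n,b in dict(top=dict(mug=(205,108,249,144),tape=(316,114,354,156),marker=(265,252,311,261),cleaner=(397,155,433,186),pot=(268,110,300,147)),side={})[c].items():
        Q=P[b[1]:b[3],b[0]:b[2]].reshape(-1,3); Q=Q[Q[:,2]>.008]; print(n,np.round(Q.min(0),3),np.round(Q.max(0),3))
f=pickle.load(open('top0.pkl','rb'));print('tube rear',ray_at_z(f,190+608/3,95+273/3,.038))
S=np.array([.5373,-.125,0])
for t in([.5003,.0196,0],[.4488,-.1451,0]): print('local', (np.array(t)-S)@EX,(np.array(t)-S)@EY)
p=S+EX*.11; print('push start',p); go([p[0],p[1],.18],172.9)
E
```

```text
top yellow 150 [500.3  19.6] [  6.4 164.7] 83.0 zmed 0.077
top blue 907 [ 537.3 -125. ] [137.7  47.3] 82.8 zmed 0.041
top carton 1749 [453.  -88.1] [233.7  98.4] 83.7 zmed 0.08
mug [0.637 0.01  0.008] [0.712 0.113 0.096]
tape [ 0.593 -0.27   0.008] [ 0.688 -0.178  0.054]
marker [ 0.316 -0.149  0.008] [ 0.342 -0.03   0.023]
cleaner [ 0.51  -0.455  0.008] [ 0.578 -0.389  0.125]
pot [ 0.622 -0.125  0.009] [ 0.696 -0.046  0.091]
side yellow 4 [532.9  18.4] [ 3.3 97.3] 84.9 zmed 0.073
side blue 479 [ 537.4 -125. ] [136.   45.4] 82.8 zmed 0.039
side carton 1143 [455.8 -90.1] [239.3  98.9] 84.6 zmed 0.079
tube rear [ 0.50504213 -0.36994936  0.038     ]
local 0.13891794357884343 0.05458905523843835
local -0.030884602643031927 0.08533698682038186
push start [ 0.55089616 -0.01584349  0.        ]
pos [0.216  0.6395 0.2436] R [[-0.0, 0.95, -0.32], [0.0, -0.32, -0.95], [-1.0, -0.0, -0.0]] d(cm) [ 6.36 52.7  51.37] roll [  78.4 -101.6]
```

Request:
step_arm([
  [0.3, 2, 2, 4, 1],
  [0.6, 4.8, 4.7, 9, 1],
  [0.9, 7.6, 7.4, 14, 1],
  [1.2, 10.4, 10.1, 19, 1],
  [1.5, 13.2, 12.8, 24, 1],
  [1.8, 16, 15.5, 29, 1],
  [2.1, 18.8, 18.2, 34, 1],
  [2.4, 21.6, 20.9, 39, 1],
  [2.7, 24.4, 23.6, 44, 1],
  [3, 27.2, 26.3, 49, 1],
], squeeze=20)

```text
t: 2.03
eef_pos: [0.39, 0.3016, 0.2138]
ee_rot: [-2.562, 1.57, 0.966]
force: [1.0, 0.4, -0.1]
width: 0.0265
```

Run:
```python
from h import *
print(get_state()['width'])
go([.5507,-.0178,.12],172.9)
```

```text
0.02649919068764068
pos [0.39   0.3016 0.2138] R [[0.0, 0.38, -0.93], [0.0, -0.93, -0.38], [-1.0, -0.0, -0.0]] d(cm) [ 9.37 35.64 -2.85] roll [  29.2 -150.8]
```

Request:
step_arm([
  [0.5, 4, -0.3, 3, 1],
  [1, 8, -0.6, 6, 1],
  [1.5, 12, -0.9, 9, 1],
  [2, 16, -1.2, 12, 1],
  [2.5, 20, -1.6, 16, 1],
  [3, 24, -2, 20, 1],
  [3.5, 28, -2.3, 23, 1],
  [4, 31.5, -2.6, 26, 1],
  [5, 34.5, -2.8, 29.2, 1],
  [6, 35.6, -2.8, 29.2, 1],
])

```text
t: 2.87
eef_pos: [0.5523, -0.0185, 0.1534]
ee_rot: [2.979, 1.57, -0.288]
force: [0.3, 0.4, -0.1]
width: 0.0003
```

Run:
```python
from h import *
s=get_state();print(s['width'],s['force'])
go([.5507,-.0178,.055],172.9)
f=grab_frame('top'); save(f,'t1.png')
f=grab_frame('side'); save(f,'s1.png')
```

```text
0.0002676736483995842 [ 0.3278631   0.37855343 -0.12256557]
pos [ 0.5523 -0.0185  0.1534] R [[0.0, -0.13, -0.99], [-0.0, -0.99, 0.13], [-1.0, 0.0, -0.0]] d(cm) [ 9.84 -0.05  0.18] roll [-1.000e-01  1.799e+02]
```

View pics/s1.png

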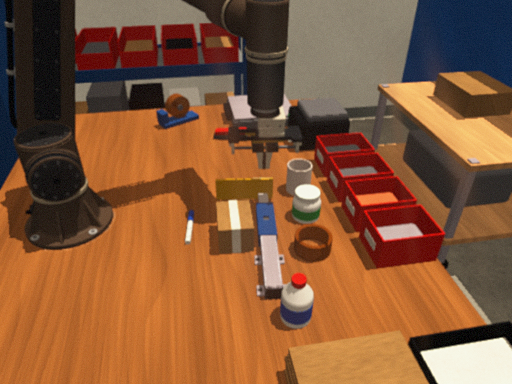

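View pics/t1.png

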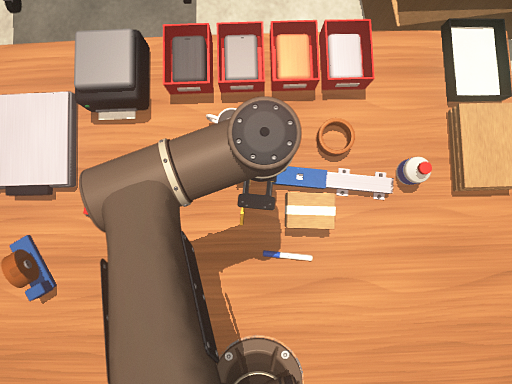

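The side view shows the fingers at (262,155), above the gap between sleeve and plate. The window at (262,208) is visible. Going down.

Request:
step_arm([
  [1, 0, 0.2, 0, 1],
  [2.5, 0, 0.2, 0, 1],
  [4, 0, 0.2, 0, 1],
  [5.5, 0, 0.2, 0, 1],
  [7, 0, 0.2, 0, 1],
  [8, 0, 0.2, 0, 1],
  [8.8, 0, 0.2, 0, 1],
  [9.4, 0, 0.2, 0, 1],
  [9.8, 0, 0.2, 0, 1],
  [9.8, -0.5, 0.2, 0, 1],
])

```text
t: 3.8
eef_pos: [0.5489, -0.0103, 0.055]
ee_rot: [0.391, 1.57, -2.871]
force: [-0.2, 0.4, 0.2]
width: 0.0003
```

Run:
```python
from h import *
s=get_state();print(s['force'])
S=np.array([.5373,-.125,0]);d=s['eef_pos']-S; print('local',d@EX,d@EY)
f=grab_frame('side'); cv2.imwrite('pics/s2.png',cv2.resize(cv2.cvtColor(f['pixels'],cv2.COLOR_RGB2BGR)[120:270,190:340],None,fx=4,fy=4))
```

```text
[-0.23778078  0.35785384  0.16355686]
local 0.11522861719331279 0.0026261694508827697
```

View pics/s2.png

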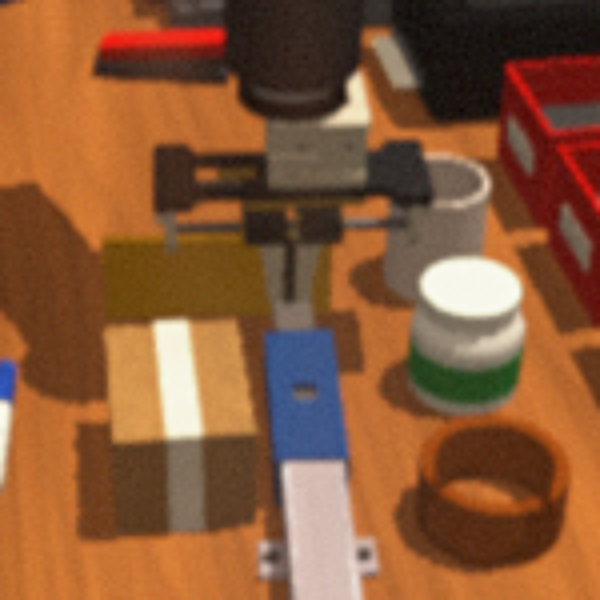

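Request:
step_arm([
  [0, -0.4, 0, 0, 1],
  [0, -0.9, 0, 0, 1],
  [0, -1.5, 0, 0, 1],
  [0, -2.1, 0, 0, 1],
  [0, -2.8, 0, 0, 1],
  [0, -3.5, 0, 0, 1],
  [0, -4.2, 0, 0, 1],
  [0, -4.9, 0, 0, 1],
  [0, -5.6, 0, 0, 1],
  [0, -6.2, 0, 0, 1],
])

```text
t: 4.68
eef_pos: [0.5573, 0.0507, 0.0562]
ee_rot: [2.062, 1.569, -1.2]
force: [2.7, -10.6, 0.1]
width: 0.0004
```

```bash
cat > look.py <<'E'
from h import *
import sys,pickle
n=sys.argv[1]
s=get_state();print('force',s['force'],'along x',s['force']@EX, 'v',np.abs(s['qd']).max())
S=np.array([.5373,-.125,0]);d=s['eef_pos']-S; print('local',d@EX,d@EY)
A=[]
for c,(a,b) in (('side',(172,240)),('top',(162,200))):
    f=grab_frame(c); pickle.dump(f,open(f'{c}_{n}.pkl','wb'))
    im=cv2.cvtColor(f['pixels'],cv2.COLOR_RGB2BGR)
    im=im[170:260,225:300] if c=='side' else im[150:210,220:345]
    A.append(cv2.resize(im,(int(im.shape[1]*450/im.shape[0]) if c=='side' else 420, 450 if c=='side' else 202),interpolation=cv2.INTER_CUBIC))
    P=pts(f)
    m=masks(f,P)['yellow']
    if m.sum()>20: Q=P[m]; r=cv2.minAreaRect(Q[:,:2].astype(np.float32)*1000); e=(Q-S)@EX; print(c,'plate',m.sum(),np.round(np.median(e),4),np.round(r[1],1),np.round(r[2],1))
H=np.zeros((450,A[0].shape[1]+420,3),np.uint8); H[:,:A[0].shape[1]]=A[0]; H[:202,A[0].shape[1]:]=A[1]
cv2.imwrite(f'pics/l{n}.png',H)
E
python3 look.py 3
```

```text
force [  2.66701588 -10.55298549   0.05538979] along x -10.142417441004543 v 0.11463182325136584
local 0.1767928423613109 0.001905886159168727
```

View pics/l3.png

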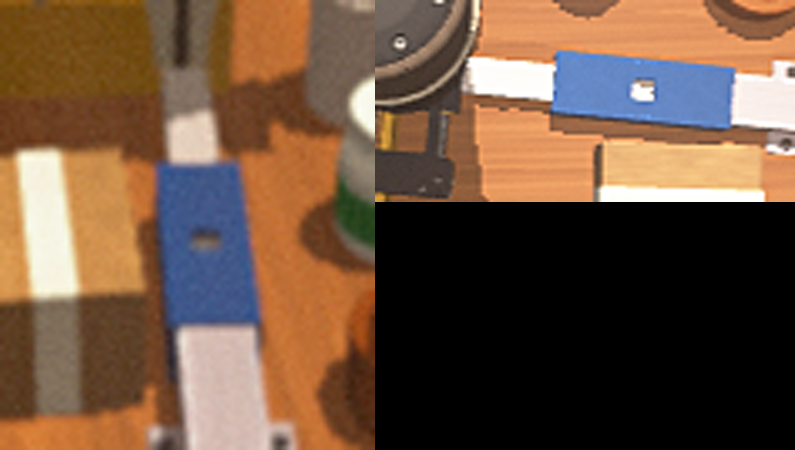

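The window still shows bare bar in both views, so there has been no click yet.

Request:
step_arm([
  [0, -0.4, 0, 0, 1],
  [0, -0.8, 0, 0, 1],
  [0, -1.2, 0, 0, 1],
  [0, -1.6, 0, 0, 1],
  [0, -2.0, 0, 0, 1],
  [0, -2.3, 0, 0, 1],
  [0, -2.6, 0, 0, 1],
  [0, -2.8, 0, 0, 1],
  [0, -3.0, 0, 0, 1],
  [0, -3.1, 0, 0, 1],
])

```text
t: 5.62
eef_pos: [0.5611, 0.0814, 0.0562]
ee_rot: [2.245, 1.569, -1.017]
force: [3.8, -8.7, 0.2]
width: 0.0006
```

```bash
python3 look.py 4
```

```text
force [ 3.84104998 -8.6977646   0.22530639] along x -8.15631015482822 v 0.01677971177841707
local 0.20775909323961225 0.0018991603781853222
```

View pics/l4.png

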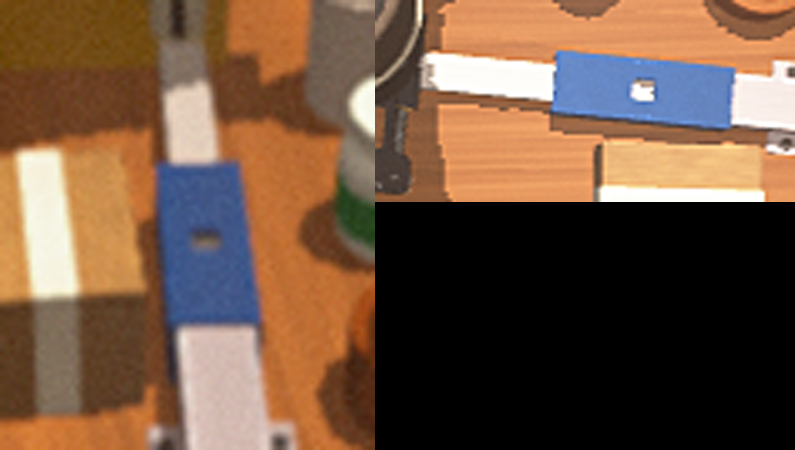

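Request:
step_arm([
  [0, -0.1, 0, 0, 1],
  [0, -0.3, 0, 0, 1],
  [0, -0.5, 0, 0, 1],
  [0, -0.7, 0, 0, 1],
  [0, -0.9, 0, 0, 1],
  [0, -1.1, 0, 0, 1],
  [0, -1.3, 0, 0, 1],
  [0, -1.5, 0, 0, 1],
  [0, -1.6, 0, 0, 1],
  [0, -1.6, 0, 0, 1],
])

```text
t: 6.55
eef_pos: [0.5631, 0.0973, 0.0562]
ee_rot: [2.397, 1.569, -0.865]
force: [4.2, -8.1, -0.3]
width: 0.0006
```

```bash
python3 look.py 5
```

```text
force [ 4.21533541 -8.12632219 -0.32223249] along x -7.542987367552088 v 0.0037498885331212588
local 0.22375929568766997 0.0018695132128395391
```

View pics/l5.png

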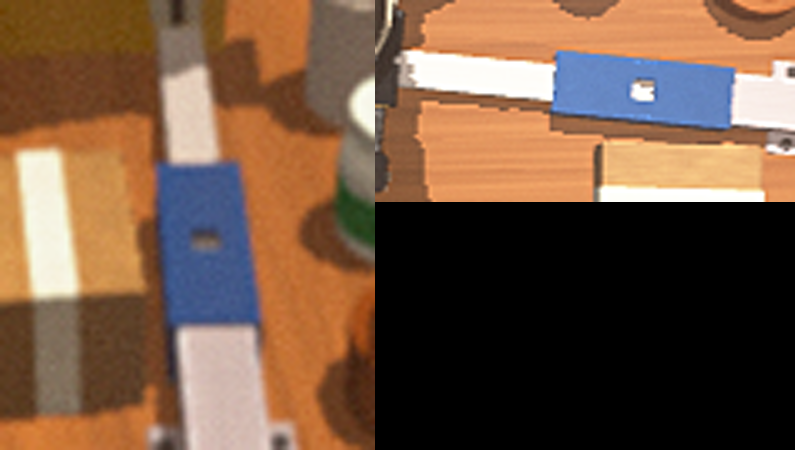

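Still no orange. I'll keep to small steps.

Request:
step_arm([
  [0, -0.1, 0, 0, 1],
  [0, -0.3, 0, 0, 1],
  [0, -0.5, 0, 0, 1],
  [0, -0.7, 0, 0, 1],
  [0, -0.9, 0, 0, 1],
  [0, -1.1, 0, 0, 1],
  [0, -1.2, 0, 0, 1],
  [0, -1.3, 0, 0, 1],
  [0, -1.4, 0, 0, 1],
  [0, -1.4, 0, 0, 1],
])

```text
t: 7.48
eef_pos: [0.5648, 0.1111, 0.0562]
ee_rot: [2.35, 1.569, -0.912]
force: [4.9, -8.4, -0.3]
width: 0.0008
```

```bash
python3 look.py 6
```

```text
force [ 4.90328753 -8.38743177 -0.25962178] along x -7.71706284196317 v 0.0021989092946779177
local 0.2376526060664728 0.0018646639485565121
```

View pics/l6.png

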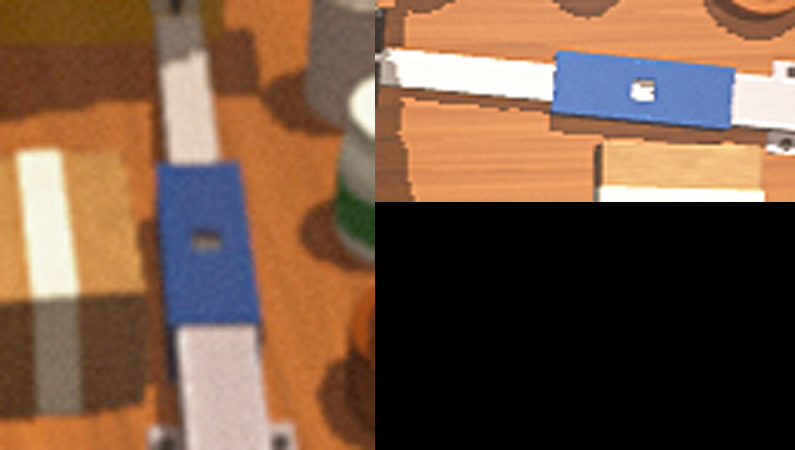

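Request:
step_arm([
  [0, -0.1, 0, 0, 1],
  [0, -0.2, 0, 0, 1],
  [0, -0.3, 0, 0, 1],
  [0, -0.4, 0, 0, 1],
  [0, -0.5, 0, 0, 1],
  [0, -0.6, 0, 0, 1],
  [0, -0.7, 0, 0, 1],
  [0, -0.8, 0, 0, 1],
  [0, -0.9, 0, 0, 1],
  [0, -0.9, 0, 0, 1],
])

```text
t: 8.42
eef_pos: [0.566, 0.12, 0.0562]
ee_rot: [2.465, 1.569, -0.797]
force: [6.6, -8.9, -0.5]
width: 0.0008
```

```bash
python3 look.py 7
```

```text
force [ 6.5531108  -8.93316446 -0.46113249] along x -8.054690224816252 v 0.0023657440855751506
local 0.24670046583685987 0.0018525390835363437
```

View pics/l7.png

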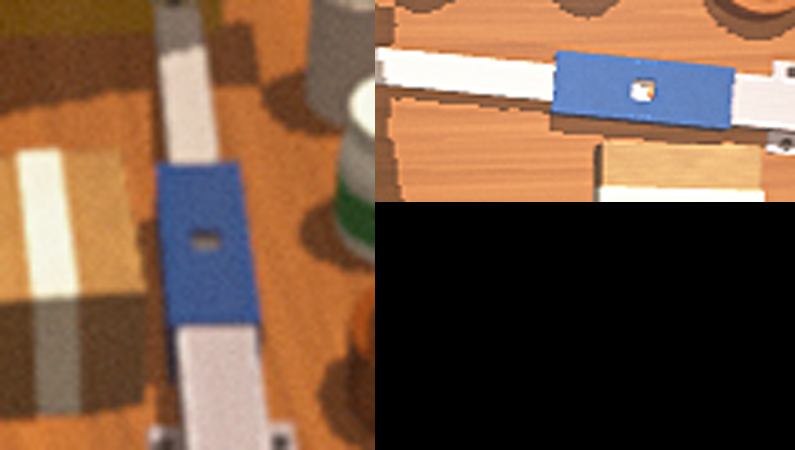

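Orange now shows at the right edge of the window in the top view (about x 650 in the crop), so the click is roughly 1 cm away.

Request:
step_arm([
  [0, -0.1, 0, 0, 1],
  [0, -0.2, 0, 0, 1],
  [0, -0.3, 0, 0, 1],
  [0, -0.4, 0, 0, 1],
  [0, -0.4, 0, 0, 1],
  [0, -0.5, 0, 0, 1],
  [0, -0.5, 0, 0, 1],
  [0, -0.6, 0, 0, 1],
  [0, -0.6, 0, 0, 1],
  [0, -0.6, 0, 0, 1],
])

```text
t: 9.35
eef_pos: [0.5667, 0.1259, 0.0562]
ee_rot: [2.447, 1.569, -0.815]
force: [5.0, -9.3, -0.7]
width: 0.0009
```

```bash
python3 look.py 8
```

```text
force [ 5.00083079 -9.25649418 -0.6982318 ] along x -8.567404736003054 v 0.0018107441457360074
local 0.2526148319583954 0.0018591431455752194
```

View pics/l8.png

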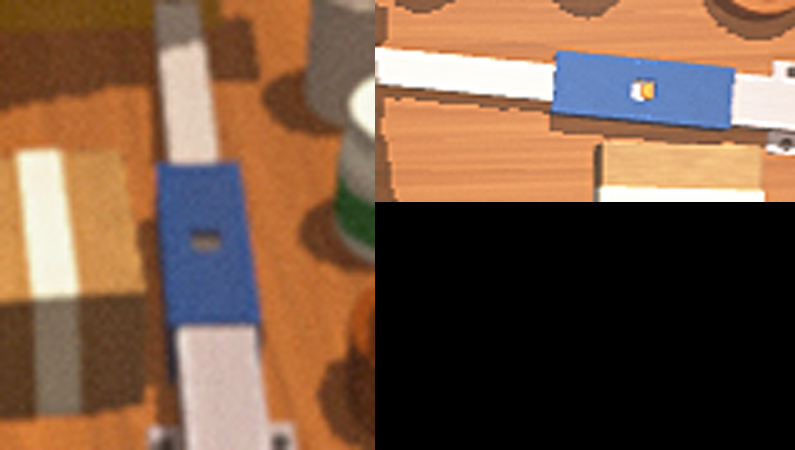

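About half the window is orange. It needs about 4 mm more.

Request:
step_arm([
  [0, -0.1, 0, 0, 1],
  [0, -0.1, 0, 0, 1],
  [0, -0.2, 0, 0, 1],
  [0, -0.2, 0, 0, 1],
  [0, -0.3, 0, 0, 1],
  [0, -0.3, 0, 0, 1],
  [0, -0.4, 0, 0, 1],
  [0, -0.4, 0, 0, 1],
  [0, -0.4, 0, 0, 1],
  [0, -0.4, 0, 0, 1],
])

```text
t: 10.28
eef_pos: [0.5671, 0.1305, 0.0561]
ee_rot: [2.913, 1.569, -0.349]
force: [4.1, -5.5, -1.2]
width: 0.0004
```

```bash
python3 look.py 9
```

```text
force [ 4.08592542 -5.51825012 -1.21400042] along x -4.970909416407965 v 0.0012871372398926687
local 0.2572233105378412 0.0020492859728481173
```

View pics/l9.png

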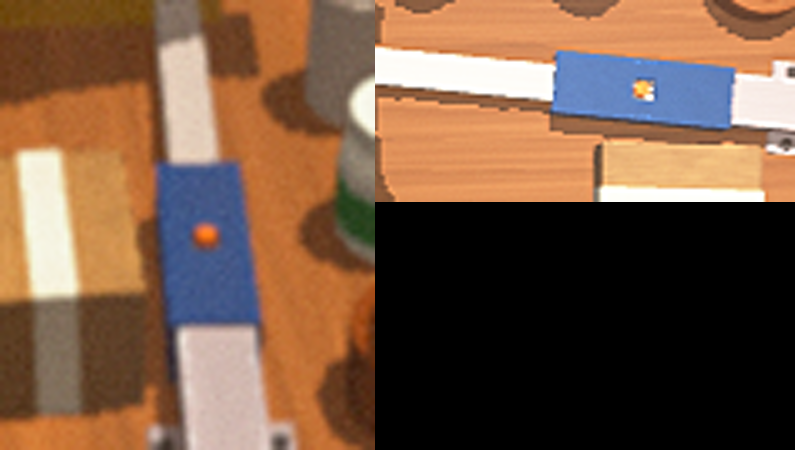

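It clicked: the orange button stands proud at (205,235) in the side crop, is seen centred in the window from the top, and the force fell to 5 N. Backing off and lifting.

Request:
step_arm([
  [0, 0.4, 0, 0, 1],
  [0, 1.0, 0, 0, 1],
  [0, 1.5, 0, 0, 1],
  [-1, 1.8, 0, 0, 1],
  [-3, 2, 0, 0, 1],
  [-5.5, 2, 0, 0, 1],
  [-8, 2, 0, 0, 1],
  [-10.5, 2.5, 0.3, 0, 0.8],
  [-12, 4.5, 1, 0, 0.55],
  [-12.5, 8, 2, 0, 0.55],
])

```text
t: 11.22
eef_pos: [0.5391, 0.0552, 0.1844]
ee_rot: [-2.72, 1.565, 0.305]
force: [0.6, -0.4, 0.9]
width: 0.0151
```

Request:
step_arm([
  [0, 4, 1, 0, 0.55],
  [0, 8, 2, 0, 0.55],
  [0, 12, 3, 0, 0.55],
  [0, 16, 4, 0, 0.55],
  [0, 20, 5, 0, 0.55],
  [0, 24, 6, 0, 0.55],
  [0, 27, 6.4, 0, 0.55],
  [0, 29, 6.4, 0, 0.55],
  [0, 30, 6.4, 0, 0.55],
  [0, 30.5, 6.4, 0, 0.55],
])

```text
t: 12.05
eef_pos: [0.4365, -0.2427, 0.1812]
ee_rot: [3.123, 1.57, -0.14]
force: [0.3, -0.7, -0.4]
width: 0.0393
```

```bash
cat > meas.py <<'E'
from h import *
import sys,pickle
n=sys.argv[1]
s=get_state();S=np.array([.5373,-.125,0]);d=s['eef_pos']-S; print('t',s['t'],'tool local',d@EX,d@EY,s['eef_pos'],'w',s['width'],'F',np.round([s['force']@EX,s['force']@EY,s['force'][2]],1))
R=Rn.from_euler('xyz',s['ee_rot']).as_matrix(); print(np.round(R,3).tolist())
for c in('top','side'):
    f=grab_frame(c); save(f,f'{c}{n}.png'); pickle.dump(f,open(f'{c}_{n}.pkl','wb')); P=pts(f)
    M=masks(f,P)
    for k in('yellow','blue','carton'):
        m=M[k].astype(np.uint8)
        if k=='carton':
            nn,lab,st,_=cv2.connectedComponentsWithStats(m)
            m=lab==1+np.argmax(st[1:,4])
        m=m>0
        if m.sum()<15: print(c,k,'few');continue
        Q=P[m]; r=cv2.minAreaRect(Q[:,:2].astype(np.float32)*1000); q=np.array([*r[0],0])/1000-S
        print(c,k,m.sum(),'local',np.round([q@EX,q@EY],4),np.round(r[1],1),round(r[2],2), 'lx range',np.round(np.percentile((Q-S)@EX,[1,50,99]),4),'ly',np.round(np.percentile((Q-S)@EY,[1,99]),4))
E
python3 meas.py 10
```

```text
t 12.05 tool local -0.12928236862746942 0.0854531508798497 [ 0.43652262 -0.24272889  0.18119393] w 0.03927223012784312 F [-0.7 -0.4 -0.4]
[[0.001, -0.122, -0.993], [-0.0, -0.993, 0.122], [-1.0, 0.0, -0.001]]
top yellow 165 local [0.2702 0.0544] [  7.1 165.4] 82.97 lx range [0.2667 0.2697 0.2733] ly [-0.028   0.1366]
top blue 92 local [ 0.0002 -0.0214] [137.    5.5] 82.48 lx range [-0.0679  0.0069  0.0684] ly [-0.0239 -0.0191]
top carton few
side yellow few
side blue 467 local [ 0.0013 -0.0003] [137.5  45.2] 82.51 lx range [-0.0657 -0.01    0.0648] ly [-0.0225  0.0219]
side carton 871 local [-0.0346  0.0847] [122.5  90. ] 86.61 lx range [-0.0943 -0.0534  0.0248] ly [0.0395 0.128 ]
```

View pics/top10.png

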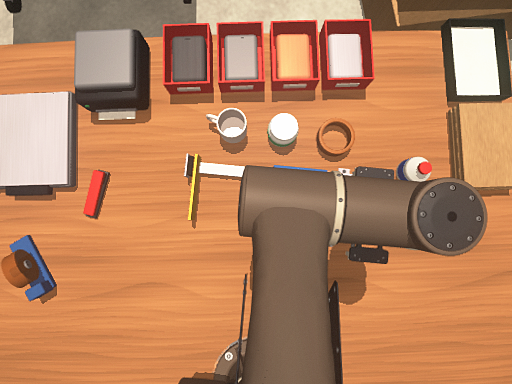

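View pics/side10.png

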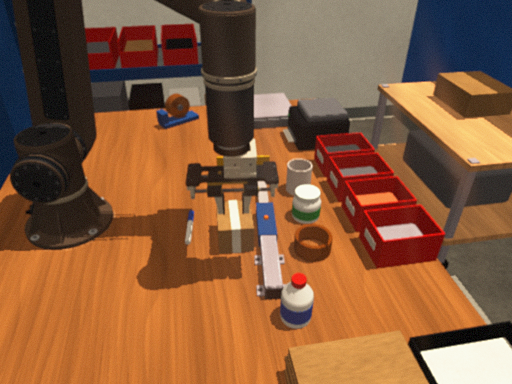

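The locked plate's inner face is about 266 mm from the sleeve middle, and the carton centre is at local (−31, 85) mm, turned by 4°. Lowering the part-open fingers behind the carton.

Request:
step_arm([
  [2, 0, 0, 0, 0.55],
  [4.5, 0, 0, 0, 0.55],
  [7, 0, 0, 0, 0.55],
  [9, 0, 0, 0, 0.55],
  [11, 0, 0, 0, 0.55],
  [12.5, 0, 0, 0, 0.55],
  [13.4, 0, 0, 0, 0.55],
  [13.8, 0, 0, 0, 0.55],
  [13.8, -0.4, 0, 0, 0.55],
  [13.8, -1, 0, 0, 0.55],
])

```text
t: 12.98
eef_pos: [0.4387, -0.2311, 0.0431]
ee_rot: [2.928, 1.57, -0.333]
force: [0.7, -0.3, 0.2]
width: 0.0391
```

Request:
step_arm([
  [0, -0.5, 0, 0, 0.55],
  [0, -1, 0, 0, 0.55],
  [0, -1.4, 0, 0, 0.55],
  [0, -1.8, 0, 0, 0.55],
  [0, -2.3, 0, 0, 0.55],
  [0, -2.8, 0, 0, 0.55],
  [0, -3.4, 0, 0, 0.55],
  [0, -4, 0, 0, 0.55],
  [0, -4.6, 0, 0, 0.55],
  [0, -5, 0, 0, 0.55],
])

```text
t: 13.82
eef_pos: [0.4447, -0.1815, 0.043]
ee_rot: [3.001, 1.57, -0.26]
force: [-0.0, -5.1, 5.5]
width: 0.0393
```

```bash
python3 meas.py 11
```

```text
t 13.8167 tool local -0.06754892690170423 0.08491443371493514 [ 0.44468755 -0.18153541  0.04299012] w 0.03926652498236892 F [-5.1 -0.6  5.5]
[[0.001, -0.119, -0.993], [-0.0, -0.993, 0.119], [-1.0, 0.0, -0.001]]
top yellow 163 local [0.27   0.0543] [  7.1 165.5] 82.6 lx range [0.2664 0.2698 0.2734] ly [-0.0279  0.1367]
top blue 725 local [ 0.0006 -0.0001] [136.5  47.5] 82.76 lx range [-0.0445  0.0163  0.068 ] ly [-0.0232  0.0232]
top carton few
side yellow few
side blue 184 local [-0.0263 -0.0003] [80.6 45. ] 83.35 lx range [-0.0654 -0.0412  0.0108] ly [-0.0225  0.0223]
side carton 61 local [-0.0518  0.0855] [15.8 43.8] 84.88 lx range [-0.0588 -0.0518 -0.0436] ly [0.0639 0.1073]
```

View pics/side11.png

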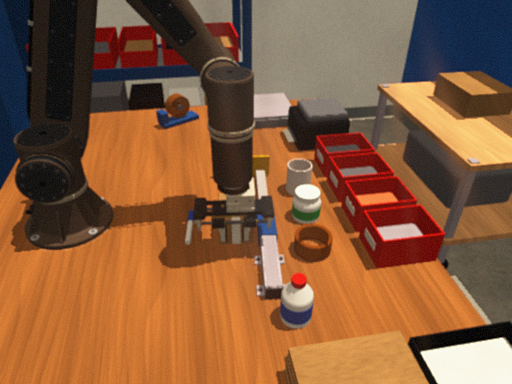

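Request:
step_arm([
  [0, -0.6, 0.03, 0, 0.55],
  [0, -1.4, 0.06, 0, 0.55],
  [0, -2.3, 0.1, 0, 0.55],
  [0, -3.2, 0.15, 0, 0.55],
  [0, -4.1, 0.2, 0, 0.55],
  [0, -5, 0.25, 0, 0.55],
  [0, -5.9, 0.3, 0, 0.55],
  [0, -6.8, 0.35, 0, 0.55],
  [0, -7.6, 0.4, 0, 0.55],
  [0, -8.2, 0.4, 0, 0.55],
])

```text
t: 14.75
eef_pos: [0.4498, -0.099, 0.0426]
ee_rot: [0.307, 1.57, -2.954]
force: [-1.0, -4.1, 2.8]
width: 0.0397
```

```bash
python3 meas.py 12
```

```text
t 14.75 tool local 0.01500079962897017 0.09006354206728129 [ 0.44978119 -0.09898224  0.0425586 ] w 0.039667246745143186 F [-4.1  0.5  2.8]
[[-0.0, -0.119, -0.993], [-0.0, -0.993, 0.119], [-1.0, 0.0, 0.0]]
top yellow 134 local [0.27   0.0419] [  6.3 140.1] 82.54 lx range [0.2666 0.2697 0.2731] ly [-0.028   0.1116]
top blue 335 local [ 0.0001 -0.001 ] [137.9  46.6] 83.8 lx range [-0.068   0.0185  0.0683] ly [-0.0235  0.0225]
top carton 244 local [0.1014 0.0536] [90.2 27.8] 88.8 lx range [0.0621 0.118  0.145 ] ly [0.0416 0.0714]
side yellow few
side blue 446 local [ 0.0013 -0.001 ] [138.   44.9] 81.33 lx range [-0.0661 -0.0139  0.0668] ly [-0.0222  0.0218]
side carton 55 local [0.0341 0.09  ] [17.5 46.7] 85.07 lx range [0.0268 0.0359 0.0428] ly [0.067  0.1134]
```

View pics/top12.png

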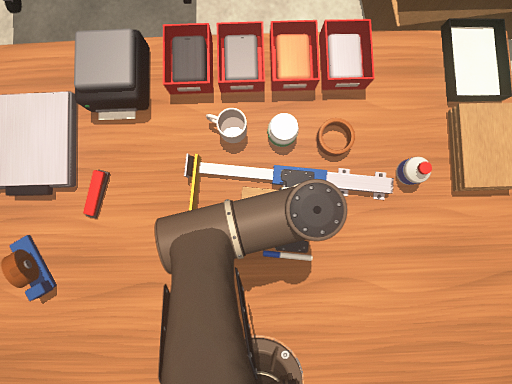

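```bash
cat > edge.py <<'E'
from h import *
import sys,pickle
f=pickle.load(open(f'top_{sys.argv[1]}.pkl','rb'));P=pts(f);M=masks(f,P)
S=np.array([.5373,-.125,0])
def fit(Q,ax,bins,end,lab):
    a=(Q-S)@EX; b=(Q-S)@EY
    u,v=(a,b) if ax=='side' else (b,a)
    X=[];Y=[]
    for lo in bins:
        k=(u>=lo)&(u<lo+.004)
        if k.sum()>2: X.append(lo+.002); Y.append(v[k].max() if end else v[k].min())
    if len(X)<4: print(lab,'few'); return
    X=np.array(X);Y=np.array(Y); p=np.polyfit(X,Y,1); r=Y-np.polyval(p,X); k=abs(r)<.0025; p=np.polyfit(X[k],Y[k],1)
    print(lab,'slope deg',round(np.degrees(np.arctan(p[0])),2),'at mean',round(X[k].mean(),4),round(np.polyval(p,X[k].mean()),4),'n',k.sum(),'rms',np.std(r[k]).round(4))
Q=P[M['carton']]
a=(Q-S)@EX
Q=Q[a<float(sys.argv[2])]
a=(Q-S)@EX; b=(Q-S)@EY
fit(Q,'side',np.arange(a.min()+.004,a.max()-.006,.004),False,'carton sleeve-side edge ly(lx)')
fit(Q,'end',np.arange(b.min()+.004,b.max()-.006,.004),True,'carton front edge lx(ly)')
Y=P[M['yellow']]; fit(Y,'end',np.arange(-.025,.13,.004),False,'plate inner lx(ly)')
B=P[M['blue']]; fit(B,'side',np.arange(-.06,.06,.004),False,'sleeve side ly(lx)')
E
python3 edge.py 12 .2
```

```text
carton sleeve-side edge ly(lx) slope deg 0.78 at mean 0.1029 0.0428 n 19 rms 0.0007
carton front edge lx(ly) slope deg -0.61 at mean 0.0574 0.1442 n 6 rms 0.0007
plate inner lx(ly) slope deg 0.04 at mean 0.0515 0.2679 n 29 rms 0.0006
sleeve side ly(lx) slope deg 0.05 at mean -0.0003 -0.0226 n 28 rms 0.0007
```

Request:
step_arm([
  [0, -0.6, 0.03, 0.2, 0.55],
  [0, -1.4, 0.06, 0.4, 0.55],
  [0, -2.3, 0.1, 0.5, 0.55],
  [0, -3.2, 0.13, 0.5, 0.55],
  [0, -4.1, 0.17, 0.5, 0.55],
  [0, -5, 0.2, 0.5, 0.55],
  [0, -5.9, 0.24, 0.5, 0.55],
  [0, -6.8, 0.28, 0.5, 0.55],
  [0, -7.6, 0.31, 0.5, 0.55],
  [0, -8.2, 0.33, 0.5, 0.55],
])

```text
t: 15.68
eef_pos: [0.4565, -0.0171, 0.0425]
ee_rot: [0.147, 1.571, -3.123]
force: [-0.3, -1.8, -1.2]
width: 0.0399
```

```bash
python3 meas.py 13; python3 edge.py 13 .24
```

```text
t 15.6833 tool local 0.09706695333402113 0.0935130500096804 [ 0.45650163 -0.01711901  0.04252905] w 0.03989666782519141 F [-1.8  0.1 -1.2]
[[-0.0, -0.128, -0.992], [-0.0, -0.992, 0.128], [-1.0, 0.0, 0.0]]
top yellow 134 local [0.2697 0.0431] [  6.3 142.7] 82.51 lx range [0.2667 0.2698 0.2728] ly [-0.0281  0.1118]
top blue 815 local [-0.0001 -0.0001] [137.3  47.7] 82.83 lx range [-0.0681 -0.0105  0.0654] ly [-0.0233  0.0231]
top carton 265 local [0.1962 0.054 ] [32.5 84.8] 22.62 lx range [0.1563 0.2024 0.2266] ly [0.045  0.0856]
side yellow few
side blue 472 local [ 0.001  -0.0002] [135.5  45.4] 82.46 lx range [-0.0656 -0.0105  0.0654] ly [-0.0225  0.0222]
side carton 55 local [0.123  0.0941] [21.7 46.3] 82.11 lx range [0.1124 0.1223 0.1331] ly [0.0709 0.1171]
carton sleeve-side edge ly(lx) slope deg 6.44 at mean 0.1906 0.0479 n 17 rms 0.0011
carton front edge lx(ly) slope deg 1.16 at mean 0.0664 0.226 n 9 rms 0.0008
plate inner lx(ly) slope deg -0.06 at mean 0.0515 0.2678 n 29 rms 0.0008
sleeve side ly(lx) slope deg 0.04 at mean 0.0 -0.0225 n 30 rms 0.0008
```

View pics/top13.png

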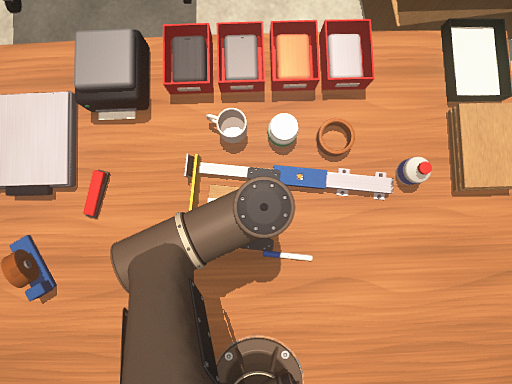

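Run:
```python
from h import *
import pickle
f=pickle.load(open('top_13.pkl','rb'));P=pts(f);M=masks(f,P)['carton']
S=np.array([.5373,-.125,0]);Q=P[M];a=(Q-S)@EX;b=(Q-S)@EY
for lo in np.arange(.14,.24,.006):
    k=(a>=lo)&(a<lo+.006)
    if k.sum(): print(round(lo,3),k.sum(),round(b[k].min(),4),round(b[k].max(),4))
cv2.imwrite('pics/t13z.png',cv2.resize(cv2.cvtColor(f['pixels'],cv2.COLOR_RGB2BGR)[145:245,175:305],None,fx=6,fy=6,interpolation=cv2.INTER_CUBIC))
```

```text
0.152 5 0.0449 0.0481
0.158 6 0.0458 0.0511
0.164 13 0.0463 0.0567
0.17 13 0.0444 0.0598
0.176 20 0.045 0.063
0.182 19 0.0456 0.0661
0.188 22 0.0462 0.069
0.194 25 0.0493 0.0721
0.2 26 0.0498 0.0753
0.206 29 0.0504 0.081
0.212 33 0.0509 0.0839
0.218 35 0.0515 0.0872
0.224 19 0.0519 0.0875
```

View pics/t13z.png

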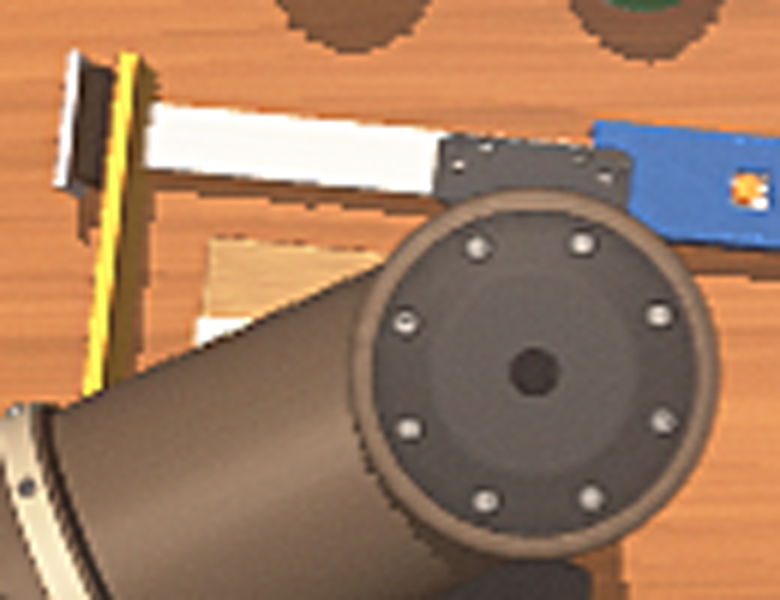

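```bash
sed -i "s/&~((H>20)&(H<35)&(S>150))//" h.py
python3 - <<'E'
from h import *
import pickle
f=pickle.load(open('top_13.pkl','rb'));P=pts(f);M=masks(f,P)['carton']
S=np.array([.5373,-.125,0])
for v in range(180,204):
    r=''.join('C' if M[v,u] and (P[v,u]-S)@EX<.245 else ('Y' if M[v,u] else ('.' if P[v,u,2]<.03 else '#')) for u in range(195,250)); print(v,r)
E
python3 edge.py 13 .24
```

```text
180 ###..................................................##
181 ###................................................####
182 ###...............................................#####
183 ###..............................................######
184 ##.............##...............................#######
185 ##.............############.........#..........########
186 ##.............##############CCCCCCCC.........#########
187 ##.............CCCCCCCCCCCCCCCCCCCCCCCCCCCCCC##########
188 ##.............CCCCCCCCCCCCCCCCCCCCCCCCCCCCC###########
189 ##............CCCCCCCCCCCCCCCCCCCCCCCCCCCC#############
190 ##............CCCCCCCCCCCCCCCCCCCCCCCCCC###############
191 ##............CCCCCCCCCCCCCCCCCCCCCCCC#################
192 #.............CCCCCCCCCCCCCCCCCCCCCC###################
193 #.............CCCCCCCCCCCCCCCCCCC######################
194 #.............CCCCCCCCCCCCCCCCC########################
195 #.............CCCCCCCCCCCCCCC##########################
196 #.............CCCCCCCCCCCCC############################
197 #.............CCCCCCCCCC###############################
198 #..........#.CCCCCCCCC#################################
199 #............CCCCCCC###################################
200 #.#..........CCCCC#####################################
201 #............CCC#######################################
202 .............##########################################
203 #..........############################################
carton sleeve-side edge ly(lx) slope deg 6.44 at mean 0.1906 0.0479 n 17 rms 0.0011
carton front edge lx(ly) slope deg 1.16 at mean 0.0664 0.226 n 9 rms 0.0008
plate inner lx(ly) slope deg -0.06 at mean 0.0515 0.2678 n 29 rms 0.0008
sleeve side ly(lx) slope deg 0.04 at mean 0.0 -0.0225 n 30 rms 0.0008
```

```bash
sed -i "s/P\[...,0\]<.515/P[...,0]<.535/" h.py; python3 edge.py 13 .245;python3 edge.py 12 .245; python3 edge.py 0 .2 2>&1 | head -3; ls *.pkl
```

```text
carton sleeve-side edge ly(lx) slope deg -0.57 at mean 0.1906 0.0455 n 17 rms 0.0008
carton front edge lx(ly) slope deg 1.34 at mean 0.0661 0.226 n 9 rms 0.0007
plate inner lx(ly) slope deg -0.06 at mean 0.0515 0.2678 n 29 rms 0.0008
sleeve side ly(lx) slope deg 0.04 at mean 0.0 -0.0225 n 30 rms 0.0008
carton sleeve-side edge ly(lx) slope deg 0.78 at mean 0.1029 0.0428 n 19 rms 0.0007
carton front edge lx(ly) slope deg -0.61 at mean 0.0574 0.1442 n 6 rms 0.0007
plate inner lx(ly) slope deg 0.04 at mean 0.0515 0.2679 n 29 rms 0.0006
sleeve side ly(lx) slope deg 0.05 at mean -0.0003 -0.0226 n 28 rms 0.0007
Traceback (most recent call last):
  File "edge.py", line 3, in <module>
    f=pickle.load(open(f'top_{sys.argv[1]}.pkl','rb'));P=pts(f);M=masks(f,P)
side0.pkl
side_10.pkl
side_11.pkl
side_12.pkl
side_13.pkl
side_3.pkl
side_4.pkl
side_5.pkl
side_6.pkl
side_7.pkl
side_8.pkl
side_9.pkl
top0.pkl
top_10.pkl
top_11.pkl
top_12.pkl
top_13.pkl
top_3.pkl
top_4.pkl
top_5.pkl
top_6.pkl
top_7.pkl
top_8.pkl
top_9.pkl
```

The carton is now nearly square, at lateral ≈ 89 mm, with about 39 mm to go. Approaching slowly.

Request:
step_arm([
  [0, -0.4, 0, 0, 0.55],
  [0, -0.9, 0, -0.2, 0.55],
  [0, -1.4, 0, -0.3, 0.55],
  [0, -1.9, 0, -0.3, 0.55],
  [0, -2.4, 0, -0.3, 0.55],
  [0, -2.8, 0, -0.3, 0.55],
  [0, -3.1, 0, -0.3, 0.55],
  [0, -3.3, 0, -0.3, 0.55],
  [0, -3.4, 0, -0.3, 0.55],
  [0, -3.4, 0, -0.3, 0.55],
])

```text
t: 16.62
eef_pos: [0.4608, 0.0158, 0.0426]
ee_rot: [-2.069, 1.571, 0.949]
force: [-1.2, -2.4, 2.1]
width: 0.0394
```

```bash
python3 meas.py 14; python3 edge.py 14 .262
```

```text
t 16.6167 tool local 0.13029162260598628 0.09328673831444427 [0.46083283 0.01582292 0.04258699] w 0.03939132829182007 F [-2.5  0.9  2.1]
[[0.0, -0.123, -0.992], [0.0, -0.992, 0.123], [-1.0, -0.0, -0.0]]
top yellow 115 local [0.2697 0.0329] [  6.2 122.5] 82.45 lx range [0.2667 0.2696 0.2727] ly [-0.0283  0.0916]
top blue 915 local [-0.     -0.0001] [138.2  47.5] 82.74 lx range [-0.0682 -0.      0.0678] ly [-0.0232  0.0232]
top carton 227 local [0.2324 0.0656] [55.9 43.2] 84.84 lx range [0.2084 0.2419 0.26  ] ly [0.0452 0.0853]
side yellow few
side blue 467 local [-0.0003 -0.0002] [137.5  45.8] 82.68 lx range [-0.0649 -0.0089  0.0646] ly [-0.0226  0.0221]
side carton 49 local [0.1543 0.094 ] [20.2 47.3] 81.61 lx range [0.1452 0.1542 0.1644] ly [0.0703 0.1175]
carton sleeve-side edge ly(lx) slope deg -0.4 at mean 0.2331 0.046 n 12 rms 0.0007
carton front edge lx(ly) slope deg -1.71 at mean 0.0668 0.2596 n 9 rms 0.0007
plate inner lx(ly) slope deg 0.04 at mean 0.0403 0.2677 n 24 rms 0.0007
sleeve side ly(lx) slope deg -0.08 at mean 0.0 -0.0225 n 30 rms 0.0008
```

View pics/top14.png

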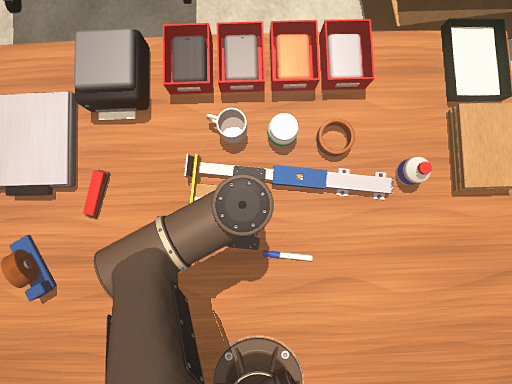

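About 6 mm is left. Pushing 5 mm and watching the force.

Request:
step_arm([
  [0, -0.1, 0, 0, 0.55],
  [0, -0.1, 0, 0, 0.55],
  [0, -0.2, 0, 0, 0.55],
  [0, -0.2, 0, 0, 0.55],
  [0, -0.3, 0, 0, 0.55],
  [0, -0.3, 0, 0, 0.55],
  [0, -0.4, 0, 0, 0.55],
  [0, -0.4, 0, 0, 0.55],
  [0, -0.5, 0, 0, 0.55],
  [0, -0.5, 0, 0, 0.55],
])

```text
t: 17.55
eef_pos: [0.4614, 0.0207, 0.0425]
ee_rot: [-1.411, 1.571, 1.607]
force: [-1.3, -1.0, 0.1]
width: 0.0398
```

```bash
python3 meas.py 15|head -4; python3 edge.py 15 .266
```

```text
t 17.55 tool local 0.13520422279922056 0.09330178087322072 [0.4614251  0.02069971 0.04250988] w 0.03980690268557738 F [-1.1  1.1  0.1]
[[-0.0, -0.123, -0.992], [0.0, -0.992, 0.123], [-1.0, -0.0, 0.0]]
top yellow 107 local [0.2697 0.0316] [  6.4 120.2] 81.96 lx range [0.2667 0.2698 0.2731] ly [-0.0281  0.0892]
top blue 913 local [-0.     -0.0001] [137.6  47.3] 82.91 lx range [-0.068  -0.0005  0.0676] ly [-0.0231  0.0231]
carton sleeve-side edge ly(lx) slope deg -0.56 at mean 0.241 0.0459 n 11 rms 0.0008
carton front edge lx(ly) slope deg 3.27 at mean 0.0618 0.2647 n 10 rms 0.0008
plate inner lx(ly) slope deg 0.56 at mean 0.0336 0.2678 n 21 rms 0.0009
sleeve side ly(lx) slope deg 0.07 at mean 0.0 -0.0225 n 30 rms 0.0007
```

Request:
step_arm([
  [0, 0, 0, 0, 0.55],
  [0, -0.05, 0, 0, 0.55],
  [0, -0.05, 0, 0, 0.55],
  [0, -0.1, 0, 0, 0.55],
  [0, -0.1, 0, 0, 0.55],
  [0, -0.15, 0, 0, 0.55],
  [0, -0.15, 0, 0, 0.55],
  [0, -0.2, 0, 0, 0.55],
  [0, -0.2, 0, 0, 0.55],
  [0, -0.2, 0, 0, 0.55],
])

```text
t: 18.48
eef_pos: [0.4614, 0.0222, 0.0425]
ee_rot: [0.807, 1.57, -2.459]
force: [-0.2, -4.8, 0.3]
width: 0.0396
```

```bash
python3 meas.py 16|head -4
```

```text
t 18.4833 tool local 0.13666693529732563 0.09349381633689055 [0.46141534 0.02217494 0.04254145] w 0.03963373012313887 F [-4.8 -0.4  0.3]
[[-0.0, -0.123, -0.992], [-0.0, -0.992, 0.123], [-1.0, 0.0, 0.0]]
top yellow 111 local [0.271  0.0309] [  6.1 122.2] 82.94 lx range [0.2681 0.2711 0.274 ] ly [-0.0281  0.0892]
top blue 908 local [-0.0002 -0.0002] [137.9  47.3] 82.9 lx range [-0.0679 -0.0003  0.0676] ly [-0.0231  0.0231]
```

The plate shifted 1.3 mm and the force rose, so the carton is in contact. One more small press to seat it flat.

Request:
step_arm([
  [0, 0, 0, 0, 0.55],
  [0, -0.05, 0, 0, 0.55],
  [0, -0.05, 0, 0, 0.55],
  [0, -0.1, 0, 0, 0.55],
  [0, -0.1, 0, 0, 0.55],
  [0, -0.1, 0, 0, 0.55],
  [0, -0.15, 0, 0, 0.55],
  [0, -0.15, 0, 0, 0.55],
  [0, -0.15, 0, 0, 0.55],
  [0, -0.15, 0, 0, 0.55],
])

```text
t: 19.42
eef_pos: [0.4615, 0.0233, 0.0426]
ee_rot: [0.967, 1.57, -2.299]
force: [0.2, -8.0, 0.9]
width: 0.0396
```

```bash
python3 meas.py 17|head -4
```

```text
t 19.4167 tool local 0.13776950109197988 0.09353887478529233 [0.4615069  0.02327462 0.04256302] w 0.039584622532370876 F [-7.9 -1.2  0.9]
[[-0.001, -0.124, -0.992], [-0.001, -0.992, 0.124], [-1.0, 0.001, 0.001]]
top yellow 105 local [0.2722 0.0306] [  6.6 117.7] 82.39 lx range [0.269  0.2723 0.2754] ly [-0.0281  0.0891]
top blue 913 local [-0.0002 -0.0002] [137.9  47.4] 82.64 lx range [-0.0681 -0.0005  0.0677] ly [-0.0233  0.023 ]
```

Firm contact at 8 N, well under the limit. Withdrawing slowly.

Request:
step_arm([
  [0, 0.1, 0, 0, 0.55],
  [0, 0.2, 0, 0, 0.55],
  [0, 0.3, 0, 0, 0.55],
  [0, 0.5, 0, 0, 0.55],
  [0, 0.8, 0, 0, 0.55],
  [0, 1.3, 0, 0, 0.55],
  [0, 2.2, 0, 0, 0.55],
  [0, 3.5, 0, 0, 0.55],
  [-1, 5, 0, 0, 0.55],
  [-3, 6, 0, 0, 0.55],
])

```text
t: 20.35
eef_pos: [0.4523, -0.0374, 0.071]
ee_rot: [0.375, 1.566, -2.89]
force: [0.9, 0.0, 0.4]
width: 0.0397
```

Request:
step_arm([
  [-2.5, 0.5, 0, 0, 0.55],
  [-5, 2, 0, 0, 0.55],
  [-7.5, 5, 0, 0, 0.55],
  [-9, 8, 0, 0, 0.55],
  [-10, 11.5, 0, 0, 0.55],
  [-10, 15, 0, 0, 0.55],
  [-10, 18.5, 0, 0, 0.55],
  [-10, 21, 0, 0, 0.55],
  [-10, 23, 0, 0, 0.55],
  [-10, 24, 0, 0, 0.55],
])

```text
t: 21.18
eef_pos: [0.4238, -0.2762, 0.1724]
ee_rot: [0.202, 1.57, -3.065]
force: [0.3, -0.0, -0.6]
width: 0.0395
```

```bash
python3 meas.py 18; python3 edge.py 18 .2665
```

```text
t 21.1833 tool local -0.16407674567182198 0.09391792717242362 [ 0.42382211 -0.2762102   0.17237117] w 0.039498235183282424 F [ 0.  -0.3 -0.6]
[[-0.0, -0.125, -0.992], [-0.0, -0.992, 0.125], [-1.0, 0.0, 0.0]]
top yellow 152 local [0.2712 0.0532] [  6.8 167.7] 82.96 lx range [0.2682 0.2714 0.2744] ly [-0.0277  0.1356]
top blue few
top carton 1843 local [0.2111 0.0881] [128.4  99.4] 82.53 lx range [0.1481 0.211  0.2741] ly [0.0453 0.1342]
side yellow few
side blue 418 local [-0.003 -0.   ] [127.6  45.7] 82.63 lx range [-0.0654 -0.0167  0.0574] ly [-0.0224  0.0223]
side carton 17 local [0.1676 0.1311] [40.9  3. ] 84.07 lx range [0.1472 0.1662 0.1873] ly [0.1292 0.1329]
carton sleeve-side edge ly(lx) slope deg 0.17 at mean 0.2068 0.046 n 28 rms 0.0008
carton front edge lx(ly) slope deg 0.09 at mean 0.0908 0.2654 n 21 rms 0.0008
plate inner lx(ly) slope deg 0.46 at mean 0.0529 0.2693 n 31 rms 0.0007
sleeve side ly(lx) few
```

View pics/top18.png

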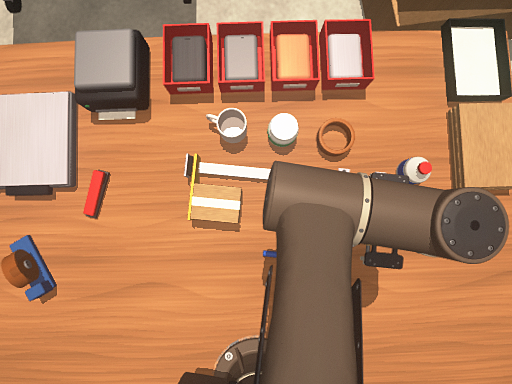

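View pics/side18.png

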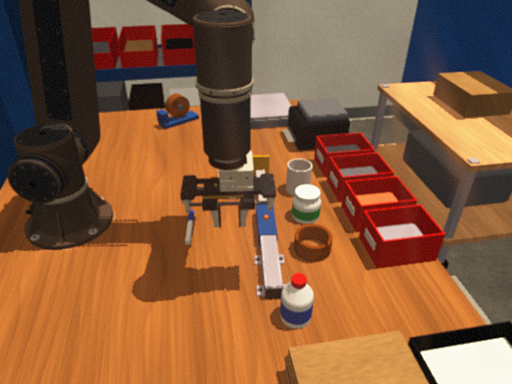

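Run:
```python
from h import *
import pickle
f=pickle.load(open('top_18.pkl','rb'));P=pts(f);S=np.array([.5373,-.125,0])
a=(P-S)@EX;b=(P-S)@EY;z=P[...,2]
# carton without the plate: lx<.262
m=(z>.072)&(z<.09)&(a>.12)&(a<.262)&(b>.03)&(b<.15)
A=a[m];B=b[m]
def fit(u,v,lo,hi,mx):
    X=[];Y=[]
    for l in np.arange(lo,hi,.004):
        k=(u>=l)&(u<l+.004)
        if k.sum()>2: X.append(l+.002);Y.append(v[k].max() if mx else v[k].min())
    p=np.polyfit(X,Y,1); return np.round([np.degrees(np.arctan(p[0])),np.polyval(p,np.mean(X)),np.mean(X)],4)
print('side lo',fit(A,B,.152,.256,False)); print('side hi',fit(A,B,.152,.256,True)); print('rear',fit(B,A,.05,.128,False))
im=cv2.resize(cv2.cvtColor(f['pixels'],cv2.COLOR_RGB2BGR)[145:230,180:250],None,fx=7,fy=7,interpolation=cv2.INTER_CUBIC)
g=pickle.load(open('side_18.pkl','rb'));i2=cv2.resize(cv2.cvtColor(g['pixels'],cv2.COLOR_RGB2BGR)[190:250,240:285],None,fx=6,fy=6,interpolation=cv2.INTER_CUBIC)
H=np.zeros((595,490+270,3),np.uint8);H[:,:490]=im;H[:360,490:]=i2;cv2.imwrite('pics/z18.png',H)
```

```text
side lo [0.1535 0.046  0.204 ]
side hi [0.2649 0.1338 0.204 ]
rear [-0.642   0.1478  0.09  ]
```

View pics/z18.png

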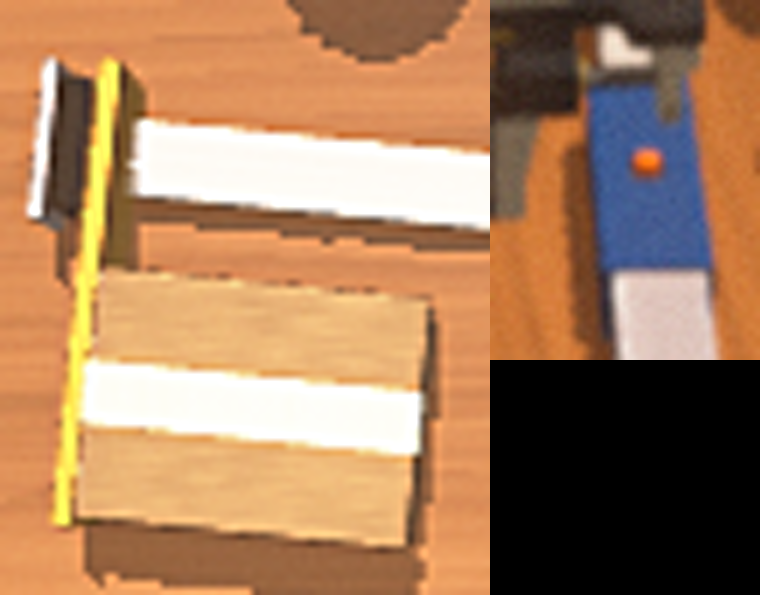

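```bash
python3 -c "
from station import *
job_done(); print(get_state()['t'])"
```

```text
the job is handed in; nothing more can be done
the job is handed in; nothing more can be done
```

The stop bar is locked, and the carton sits square against the middle of the stop plate. I handed the job in at about 21 s.

- **Stop bar:** I pushed the plate out with closed fingertips until the orange button clicked up through the window. It showed in both cameras and the force dropped from about 9 N to 5 N, and I stopped there. The highest force I read was about 10 N while pulling the bar. The button was still up in the last pictures.
- **Carton:** I slid it along with the part-open fingers, turning out its 4° skew, and seated it with a gentle 8 N press. I then withdrew the fingers.
- **Last checks:** The carton's centre line is about 90 mm from the bar line, where the target is 90 mm. Its sides are within about 0.3° of the gauge. No gap to the plate shows in the top picture, though depth puts a limit of about 1–2 mm on that. The robot was clear of everything.
- **Disagreement:** The fit to the carton's short rear edge gave −0.6° against +0.2° to +0.3° from its sides, which is within the noise of the depth pixels.
- **Other things on the bench:** They looked unmoved by eye. The marker and the bottle were partly hidden behind the arm in the last top picture but showed in place in the side one.

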